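Tip a tube into the welding cradle and clamp it

ROBOT

A 6-joint arm with a two-finger parallel gripper is mounted at the origin on the work surface. World frame = base frame: x ahead of the robot, y to its left, z up, the work surface at z = 0. Lengths are in m, angles in rad, forces in N, time in s.
With the tool pointing down it reaches from about 0.275 to 0.75 m from the base axis. Payload 10.2 kg.
Tool frame: the origin (TCP) lies midway between the tips of the shut fingers; the grasp point (between the pads) lies 19 mm behind it; z points along the fingers, y is the direction in which the jaws open and shut (so a half turn about z gives the same grasp; the last joint's range is limited). The gripper opens to 85 mm and grips with 20 to 120 N. Pads are 22 mm wide; open, the fingers measure 114 mm over their backs; the gripper's body (76 mm by 85 mm) begins 54 mm behind the grasp point. The pads swing forward as they close: fully open they stand 13 mm farther back than shut.
Start: joints at [-1.472, 0.313, 1.498, -0, 1.331, -0.223], TCP at [0.166, -0.498, 0.231] pointing down, gripper open.
Joint ranges: [-2.94, 2.94], [-0.97, 2.17], [0.19, 2.56], [-1.23, 4.37], [0.02, 3.11], [-2.88, 2.88]. Speed limits (rad/s): [2.39, 2.39, 3.01, 3.14, 3.14, 3.14].

INTERFACE

Orientations are given as a 3x3 rotation matrix whose columns are the frame's x, y, z axes.
In Python, from bench import ctrl gives the robot as it stands.
- The arm moves only by the tool arm_command, never from a script. Its argument "targets" is a list of rows, each a list of 5 numbers: the shift along the tool's x, y, z in cm, then the turn about the tool's z in rad, then the finger opening in cm, from 0 to 8.54. In form: [[dx, dy, dz, spin, claw], ...]. A call has 1 to 12 rows; each row shifts and turns the commanded pose from where the row before left it, along the tool's axes as they then stand; what a row does not reach is not made up. A row lasts 1/12 s, in which the tool goes at most 41.7 mm and 7.16 degrees, less where a joint would pass 70% of its speed; a pose out of reach is approached as far as the arm can. A call with a gripper value outside its range is refused whole. The fingers move at their own pace and stop on an object; the grip force is fixed at half the most. Time passes only in rows, so rows that do not move let the fingers close. It gives the time, the measured TCP pose, the force and the opening at its end, in the units of the state.
- ctrl.read_state(): the state, without advancing time (a new reading comes with each control period).
- ctrl.grab_frame(name): name is "scene" or "top"; returns (picture, depth): 420x560x3 uint8, blue, green, red; 420x560 float32, m along the optical axis (not along the pixel's ray), 0 where there is no reading.
- ctrl.calibration(name): a dict with "fx", "fy", "cx", "cy" (pixels), "k1" (the pictures are not rectified: a ray, as slopes to the right and down, at radius r is drawn at 1 + k1 r^2 times it, then the intrinsics apply), "rvec" (rotation vector, rad) and "tvec" (3), from world to camera coordinates, as OpenCV has them. Camera axes: x right, y down, z forward; pixel columns grow to the right and rows downward; lengths in m; the calibration is good to about 2 mm. A picture is of the moment at which its call begins. calibration takes no time and is no camera call.
- ctrl.close_job(): hands the job in, once; it reports no verdict.
Trained networks look in the newest picture that a camera, given by its name, has taken for a name from the list of things; names that differ only in an ending like _2 or _b are one class to them, and where a whole thing is asked for, a point or a joint stands for the part that bears it (a point fixed in the world has none). Each returns a list of dicts, best first, with "conf" (0 to 1); they miss things now and then, are a little off and sometimes report something else, mostly with a low value. They report only what shows in the picture. A call takes as long as a camera call. They do not tell look-alikes from the thing itself.
- ctrl.boxes_of(name, camera): "location" ([x, y, z] in m, in world coordinates, good to about 4 mm: the middle of the surface that is visible of it).
- ctrl.regions_of(name, camera): "mask" (420x560 bool, what is visible of it).
The state is a dict: "t": time; "q": joint angles; "dq": joint speeds; "joint_efforts": joint torques, N m; "position": TCP position; "tcp_rot": TCP orientation; "wrist_force": force on the tool from outside, world axes, zero at the start; "torque": the same for the moment, N m; "grip_width": finger opening in m.
Only numpy, scipy, OpenCV 4.12 (cv2) and the standard library are available. Lean on these libraries where they do the work, as an engineer would, in place of code of your own. Each camera call takes 0.05 s, during which the arm holds its last target.

TASK

Get the tall round tube ready for tack welding, using pushes only: push it over so that it lies down between the cradle's rails, then push it along until its end is right up against the end stop, then flip the leaning clamp bar over so that it rests on the tube. Do not lift or carry anything, and leave the other pieces on the table where they are.

Things in the scene. Friction and masses are not known exactly. Their poses are not given: they have to be found in the camera images.
- tube_mid (a point): centre of the work tube, the taller of two round steel tubes: 42 mm outside diameter, wall 4 mm, 130 mm long. It starts standing on end on the cradle's plate between the rails, near the open end (centre 69 mm, top 134 mm above the table). Site at mid-length on its axis; z axis along the tube. Lying in the cradle its centre is 25 mm and its top 46 mm above the table.
- cradle: welding cradle, bolted down: steel plate 290 x 80 x 4 mm with two low rails along it, 48 mm apart inside, each 12 mm wide, tops 18 mm above the table. Origin on the table under the middle line; x axis along the rails to the end stop, y axis to the side where the clamp is hinged, z up. The plate runs from x = -150 mm (open end) to x = +140 mm.
- stop_face (a point): centre of the end stop's inner face: a steel block 72 mm wide, 46 mm tall, 12 mm thick, across the cradle at x = +125 mm of the cradle; the point lies on that face and the middle line, 25 mm above the table; axes as the cradle's. With the tube's end against the face, the tube's centre is 65 mm from here.
- clamp (a joint): angle of the hold-down clamp, a flat steel bar 28 mm wide, 12 mm thick, reaching 75 mm from its hinge, 0.18 kg. 0 = level across the cradle, resting on the seated tube; 1.57 = upright; starts at 1.75 to 1.95, leaning back away from the cradle (limit 2.1). Slight hinge friction holds it near upright; below about 1.0 it falls onto the tube by itself.
- clamp_hinge (a point): the clamp's hinge axis, fixed on the cradle at x = +75 mm, y = +60 mm of the cradle, 52 mm above the table; the axis runs along the cradle. Two lugs 6 mm thick stand 20 mm either side of it, up to 62 mm above the table.
- clamp_tip (a point): point on the clamp bar's middle line, 70 mm from the hinge, near the free end (about 116 to 122 mm above the table at the start); the bar reaches 14 mm either side of it along the cradle and its faces are 6 mm away.
- short_tube: bystander: a short round steel tube offcut, 42 mm across and 60 mm tall, standing on end beside the cradle; origin at the centre of its underside
- square_tube: bystander: a square steel tube offcut 30 x 30 x 120 mm lying beside the cradle; origin at the centre of its underside
- coupon: bystander: a flat steel plate 110 x 50 x 6 mm lying on the table on the clamp's side of the cradle; origin at the centre of its underside
- screwdriver: bystander: a screwdriver lying on the table; origin under the middle of it
- hammer: bystander: a hammer lying on the table; origin under the middle of it
- spray_can: bystander: a spray can 58 mm across and 160 mm tall, standing; origin at the centre of its underside
- square_block: bystander: an L-shaped steel squaring block, 80 mm long, 80 mm tall, 16 mm thick, standing on the table; origin under the middle of its foot
- tube: the same work tube, 0.3 to 0.7 kg; origin at the centre of the end it stands on at the start, z axis along the tube. Pushed near its top it tips about its lower edge rather than slides, and falls by itself once leaned about 18 degrees.
Not all that is in view belongs to the job. What is shaped like the tube but orange is not meant.

How it is judged:
By the outcome, as a careful person would: the job done as asked, in the order asked, and still so for the second after the job is handed in, with the robot touching nothing.
It also fails if it takes over 50 s, if anything falls off the work surface, if the arm or the gripper's body presses on something with over 40 N, if the wrist force passes 120 N, or if a joint passes its speed limit or range.

## Working session

There is one attempt and no reset: what is moved stays moved. The work goes in short steps, Python scripts to look and compute and a tool call to move; the robot and the scene stay as the last step left them, time stands still between calls to the robot, and variables do not carry over. Pictures are saved under pics/ and viewed, and the job is handed in when it is done.

Besides the shell and the picture viewer there is one more tool, called after "Request:" as name(argument=value, ...), one argument or row to a line, values as JSON. arm_command: Moves the arm, as the interface text tells. Its arguments: {"type":"object","properties":{"targets":{"type":"array"}},"required":["targets"]}

```bash
ls; mkdir -p pics
cat > h.py <<'E'
import numpy as np, cv2
from bench import ctrl
def cal(n):
    c=ctrl.calibration(n); R=cv2.Rodrigues(np.array(c["rvec"],float))[0]; t=np.array(c["tvec"],float).ravel(); return c,R,t
def unproj(n,u,v,d):
    c,R,t=cal(n); K=np.array([[c["fx"],0,c["cx"]],[0,c["fy"],c["cy"]],[0,0,1.]])
    p=cv2.undistortPoints(np.stack([np.ravel(u),np.ravel(v)],1).astype(float).reshape(-1,1,2),K,np.array([c["k1"],0,0,0.])).reshape(-1,2)
    d=np.ravel(d); P=np.c_[p*d[:,None],d]
    return (P-t)@R
def proj(n,X):
    c,R,t=cal(n); K=np.array([[c["fx"],0,c["cx"]],[0,c["fy"],c["cy"]],[0,0,1.]])
    return cv2.projectPoints(np.array(X,float).reshape(-1,3),R,t,K,np.array([c["k1"],0,0,0.]))[0].reshape(-1,2)
def cloud(n,d):
    v,u=np.mgrid[0:420,0:560]
    P=unproj(n,u,v,d).reshape(420,560,3); P[d<=0]=np.nan; return P
def snap(n,tag):
    im,d=ctrl.grab_frame(n); cv2.imwrite(f"pics/{tag}_{n}.png",im); np.savez(f"pics/{tag}_{n}.npz",im=im,d=d); return im,d
E
python3 - <<'E'
from h import *
for n in ("scene","top"):
    im,d=snap(n,"a"); c,R,t=cal(n); print(n,-R.T@t, R[2],c["fx"])
print(ctrl.read_state())
E
```

```text
pics
scene [ 1.50010639 -0.0710933   0.804168  ] [-0.78262629  0.06209717 -0.61938681] 470.7418238398656
top [0.47792964 0.01641322 1.17259828] [ 0.13551145  0.00252698 -0.99077256] 428.47861802185304
{'t': 0.1, 'q': array([-1.47242553e+00,  3.13369472e-01,  1.49836791e+00,  1.01191930e-05,
        1.33099907e+00, -2.23416366e-01]), 'dq': array([ 0.00145275, -0.0011109 , -0.00157384,  0.00020356, -0.00083205,
       -0.00124436]), 'joint_efforts': array([ 2.13448133e-03, -4.12899113e+01, -2.60145825e+01, -2.01853977e-04,
        2.99092062e-03,  1.10957123e-05]), 'position': array([ 0.16599716, -0.49782131,  0.23080232]), 'tcp_rot': array([[ 9.48672496e-01,  3.16260153e-01, -1.02553349e-04],
       [ 3.16260060e-01, -9.48671849e-01,  1.13923906e-03],
       [ 2.63006445e-04, -1.11319829e-03, -9.99999346e-01]]), 'wrist_force': array([0.08359883, 0.30754863, 0.20431222]), 'torque': array([-0.02920454, -0.02027096,  0.03758814]), 'grip_width': 0.08526264077128189}
```

```bash
ls -la pics
```

```text
total 3784
drwxr-xr-x 2 agent agent    4096 Dec  6 20:19 .
drwxr-xr-x 3 agent agent    4096 Dec  6 20:19 ..
-rw-r--r-- 1 agent agent 1646892 Dec  6 20:19 a_scene.npz
-rw-r--r-- 1 agent agent  292709 Dec  6 20:19 a_scene.png
-rw-r--r-- 1 agent agent 1646892 Dec  6 20:19 a_top.npz
-rw-r--r-- 1 agent agent  267523 Dec  6 20:19 a_top.png
```

View pics/a_scene.png

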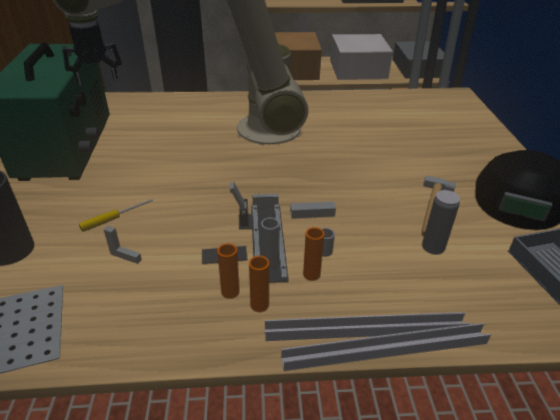

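View pics/a_top.png

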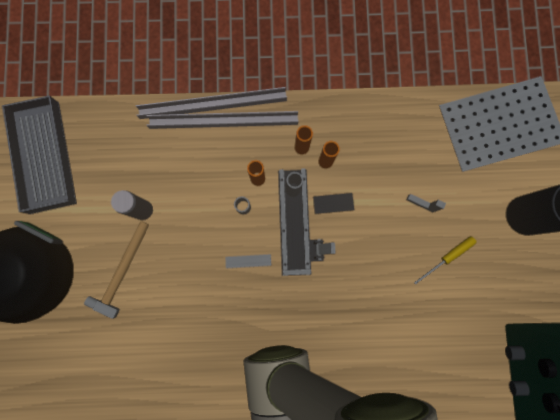

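The steel tube stands on the cradle at scene (270,240) and top (294,180). The three orange tubes at top (257,172), (303,135) and (330,152) are look-alikes. The stop is at the end nearest the robot, and the clamp is at top (325,250). Next I'll measure and enlarge a crop.

```bash
cat > m.py <<'E'
from h import *
z=np.load("pics/a_top.npz"); P=cloud("top",z["d"]); im=z["im"]
cv2.imwrite("pics/crop_top.png",cv2.resize(im[110:300,200:380],None,fx=3.1,fy=3.1,interpolation=cv2.INTER_CUBIC))
s=np.load("pics/a_scene.npz"); S=cloud("scene",s["d"]); 
cv2.imwrite("pics/crop_scene.png",cv2.resize(s["im"][170:320,190:360],None,fx=4,fy=4,interpolation=cv2.INTER_CUBIC))
print("table z", np.nanmedian(P[300:330,150:230,2]), np.nanmedian(S[300:310,100:200,2]))
roi=P[110:300,200:380].reshape(-1,3)
def blob(A,lo,hi,nm):
    m=(A[...,2]>lo)&(A[...,2]<hi); m[:110]=0;m[300:]=0;m[:,:220]=0;m[:,360:]=0
    n,l,st,c=cv2.connectedComponentsWithStats(m.astype(np.uint8))
    for i in range(1,n):
        if st[i,4]>8:
            p=A[l==i]; print(nm,c[i].round(0),st[i,4],"mean",p.mean(0).round(4),"min",p.min(0).round(3),"max",p.max(0).round(3))
blob(P,0.10,0.16,"hi"); 
blob(P,0.009,0.03,"rail"); blob(P,0.036,0.075,"mid")
# S clouds
m=(S[...,2]>.118)&(S[...,2]<.16); m[:170]=0;m[330:]=0;m[:,:190]=0;m[:,350:]=0
n,l,st,c=cv2.connectedComponentsWithStats(m.astype(np.uint8))
for i in range(1,n):
    if st[i,4]>8:
        p=S[l==i]; print("S",c[i].round(0),st[i,4],p.mean(0).round(4),p.min(0).round(3),p.max(0).round(3))
for nm in ["tube","cradle","clamp","clamp_tip"]:
    for cam in ("top","scene"):
        for b in ctrl.boxes_of(nm,cam)[:4]: print(nm,cam,np.round(b["location"],4),round(b["conf"],2))
E
python3 m.py
```

```text
table z 0.0005088650472267404 -4.7650336327267705e-05
hi [304. 134.] 171 mean [ 0.8089 -0.057   0.1214] min [ 0.789 -0.078  0.1  ] max [ 0.83  -0.037  0.135]
hi [330. 149.] 161 mean [ 0.7668 -0.1215  0.1218] min [ 0.746 -0.141  0.1  ] max [ 0.787 -0.101  0.134]
hi [255. 169.] 161 mean [0.7218 0.0681 0.122 ] min [0.701 0.048 0.101] max [0.743 0.088 0.135]
hi [294. 181.] 161 mean [ 0.6889 -0.0282  0.1251] min [ 0.667 -0.048  0.102] max [ 0.711 -0.008  0.138]
hi [330. 248.] 103 mean [ 0.5187 -0.111   0.1166] min [ 0.505 -0.121  0.1  ] max [ 0.533 -0.1    0.127]
rail [257. 113.] 238 mean [0.9032 0.064  0.0212] min [ 0.901 -0.047  0.009] max [0.907 0.169 0.03 ]
rail [259. 123.] 228 mean [0.8765 0.0603 0.021 ] min [ 0.874 -0.046  0.009] max [0.88  0.169 0.03 ]
rail [300. 151.] 27 mean [ 0.7942 -0.0529  0.0191] min [ 0.789 -0.075  0.01 ] max [ 0.809 -0.036  0.029]
rail [324. 164.] 29 mean [ 0.753  -0.1159  0.0184] min [ 0.747 -0.139  0.01 ] max [ 0.77  -0.101  0.03 ]
rail [283. 220.] 461 mean [0.6043 0.0013 0.0178] min [ 0.468 -0.009  0.009] max [0.744 0.009 0.024]
rail [305. 220.] 456 mean
[... 2718 characters left out ...]
p [ 0.8039 -0.0569  0.093 ] 0.86
tube top [ 0.7593 -0.1238  0.0886] 0.66
tube top [0.7128 0.0683 0.0903] 0.54
tube top [ 0.6873 -0.0289  0.0961] 0.53
tube scene [ 0.7848 -0.1233  0.0822] 0.82
tube scene [ 0.7073 -0.0282  0.0952] 0.73
tube scene [0.7378 0.0666 0.0801] 0.72
tube scene [ 0.831  -0.0554  0.0846] 0.59
cradle top [ 0.5575 -0.0354  0.0057] 0.76
cradle scene [ 0.5408 -0.0474  0.0167] 0.94
clamp top [ 0.6473 -0.1429  0.0027] 0.61
clamp top [ 0.5187 -0.1078  0.0952] 0.47
clamp scene [ 0.5337 -0.0458  0.0134] 0.67
clamp scene [0.5139 0.0966 0.0243] 0.61
clamp scene [ 0.5298 -0.1062  0.09  ] 0.55
clamp_tip top [ 0.5182 -0.1021  0.1001] 0.65
clamp_tip scene [ 0.5382 -0.1053  0.0929] 0.57
```

View pics/crop_top.png

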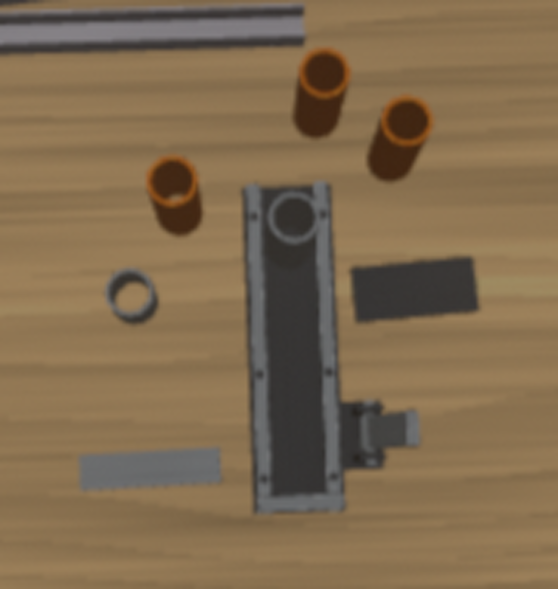

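View pics/crop_scene.png

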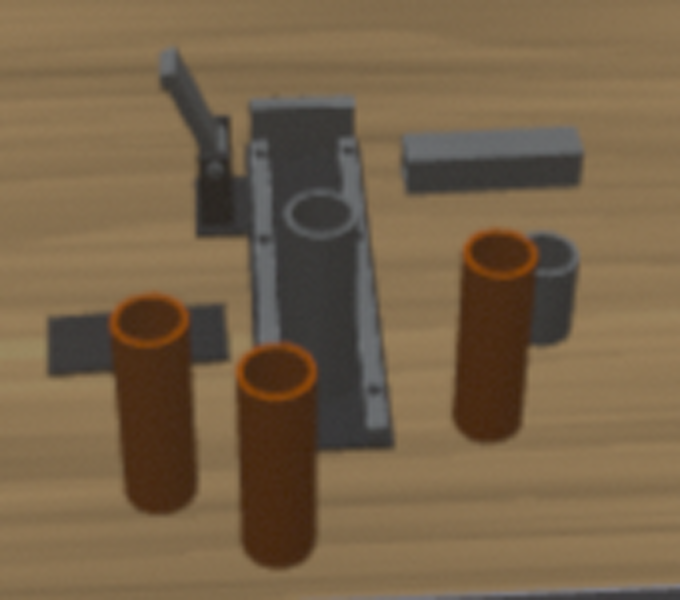

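Run:
```python
from h import *
for n in("top","scene"):
    z=np.load(f"pics/a_{n}.npz"); P=cloud(n,z["d"]).reshape(-1,3)
    y0=-.0287 if n=="top" else -.032
    for lo,hi in((.02,.042),(-.042,-.02)):
        m=(P[:,2]>.014)&(P[:,2]<.022)&(P[:,1]>y0+lo)&(P[:,1]<y0+hi)&(P[:,0]>.48)&(P[:,0]<.74); p=P[m]
        f=np.polyfit(p[:,0],p[:,1],1); print(n,m.sum(),f,np.polyval(f,[.5,.6,.7]))
    m=(P[:,2]>.036)&(P[:,2]<.052)&(abs(P[:,1]-y0)<.034)&(P[:,0]>.44)&(P[:,0]<.48);p=P[m]
    print("stop",p.min(0),p.max(0))
```

```text
top 393 [ 0.00820788 -0.00361311] [0.00049083 0.00131162 0.0021324 ]
top 386 [ 0.00386756 -0.06109248] [-0.0591587  -0.05877194 -0.05838518]
stop [ 0.45683692 -0.06267587  0.04089184] [0.46834135 0.0052289  0.05171515]
scene 263 [ 0.00331155 -0.00369039] [-0.00203461 -0.00170346 -0.0013723 ]
scene 223 [ 0.00913565 -0.06776018] [-0.06319236 -0.06227879 -0.06136523]
stop [ 0.45670539 -0.06438566  0.0360927 ] [0.47545675 0.00159652 0.04791991]
```

Request:
arm_command(
  targets=[
    [0,0,0,0.11,0],
    [0,0,0,0.11,0],
    [0,0,0,0.102,0],
  ],
)

```text
t: 0.75
position: [0.166, -0.4981, 0.2313]
tcp_rot: [[1.0, -0.006, 0.0], [-0.006, -1.0, 0.0], [0.0, -0.0, -1.0]]
wrist_force: [-0.7, 0.0, 0.0]
grip_width: 0.0516
```

Request:
arm_command(
  targets=[
    [2.4,-1.95,0,0,0],
    [2.4,-1.95,0,0,0],
    [2.4,-1.95,0,0,0],
    [2.4,-1.95,0,0,0],
    [2.4,-1.95,0,0,0],
    [2.4,-1.95,0,0,0],
    [2.4,-1.95,0,0,0],
    [2.4,-1.95,0,0,0],
    [2.4,-1.95,0,0,0],
    [2.4,-1.95,0,0,0],
    [2.4,-1.95,0,0,0],
    [2.4,-1.95,0,0,0],
  ],
)

```text
t: 1.75
position: [0.4552, -0.2629, 0.2314]
tcp_rot: [[1.0, -0.0, 0.0], [-0.0, -1.0, -0.0], [0.0, 0.0, -1.0]]
wrist_force: [-0.2, -0.9, 0.1]
grip_width: -0.0002
```

Request:
arm_command(
  targets=[
    [2.4,-1.95,0,0,0],
    [2.4,-1.95,0,0,0],
    [2.4,-1.95,0,0,0],
    [2.4,-1.95,0,0,0],
    [2.4,-1.95,0,0,0],
    [2.4,-1.95,0,0,0],
    [2.4,-1.95,0,0,0],
    [2.4,-1.95,0,0,0],
    [2.4,-1.95,0,0,0],
    [2.4,-1.95,0,0,0],
    [2.2,-1.95,0,0,0],
    [0,0,0,0,0],
  ],
)

```text
t: 2.75
position: [0.7183, -0.0456, 0.2294]
tcp_rot: [[1.0, 0.004, -0.001], [0.004, -1.0, 0.001], [-0.001, -0.001, -1.0]]
wrist_force: [0.3, 0.2, -0.4]
grip_width: 0.0001
```

Request:
arm_command(
  targets=[
    [1.2,-0.8,0,0,0],
    [1.2,-0.8,0,0,0],
    [0,0,1.0,0,0],
    [0,0,1.0,0,0],
    [0,0,0,0,0],
  ],
)

```text
t: 3.17
position: [0.7389, -0.0341, 0.2079]
tcp_rot: [[1.0, -0.001, -0.005], [-0.001, -1.0, 0.001], [-0.005, -0.001, -1.0]]
wrist_force: [-0.5, 0.2, -0.9]
grip_width: 0.0001
```

Run:
```python
from h import *
im,d=snap("scene","b"); cv2.imwrite("pics/b_crop.png",cv2.resize(im[130:330,150:390],None,fx=3,fy=3))
im,d=snap("top","b"); cv2.imwrite("pics/b_cropt.png",cv2.resize(im[90:290,180:400],None,fx=3,fy=3))
```

```text
(no output)
```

View pics/b_crop.png

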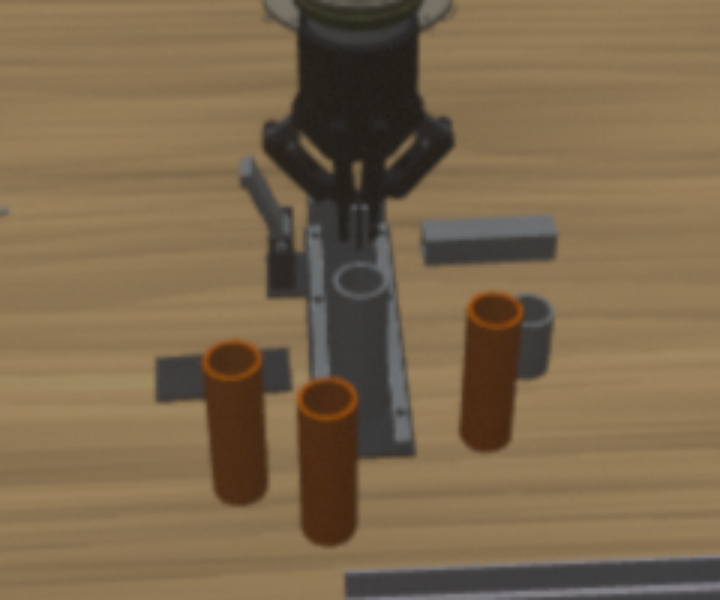

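View pics/b_cropt.png

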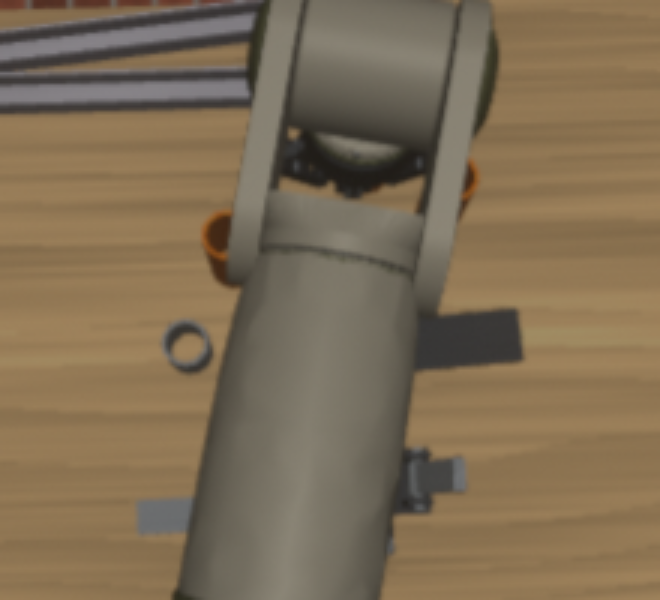

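The fingers at crop (360,245) line up with the tube at (362,280), and there is space around the orange tubes. I'll descend behind the tube.

Request:
arm_command(
  targets=[
    [0.1,-0.2,1.5,0,0],
    [0,-0.1,1.5,0,0],
    [0,0,1.5,0,0],
    [0,0,1.5,0,0],
    [0,0,1.5,0,0],
    [0,0,1.5,0,0],
    [0,0,0,0,0],
    [0,0,0,0,0],
  ],
)

```text
t: 3.93
position: [0.7408, -0.0311, 0.1217]
tcp_rot: [[1.0, -0.001, -0.0], [-0.001, -1.0, 0.0], [-0.0, -0.0, -1.0]]
wrist_force: [-0.4, -0.4, 0.8]
grip_width: -0.0001
```

Run:
```python
from h import *
im,d=snap("scene","c"); cv2.imwrite("pics/c_crop.png",cv2.resize(im[130:330,150:390],None,fx=3,fy=3))
```

```text
(no output)
```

View pics/c_crop.png

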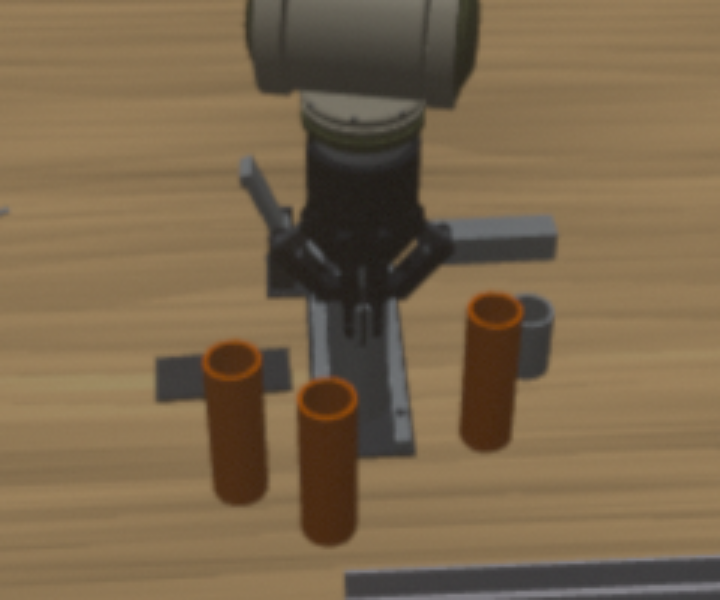

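Request:
arm_command(
  targets=[
    [-0.5,0,0,0,0],
    [-0.5,0,0,0,0],
    [-0.5,0,0,0,0],
    [-0.4,0,0,0,0],
    [-0.4,0,0,0,0],
    [-0.4,0,0,0,0],
    [-0.4,0,0,0,0],
    [-0.4,0,0,0,0],
  ],
)

```text
t: 4.65
position: [0.7059, -0.0307, 0.1217]
tcp_rot: [[1.0, -0.0, 0.001], [-0.0, -1.0, -0.0], [0.001, 0.0, -1.0]]
wrist_force: [1.1, 0.0, 0.9]
grip_width: 0.0
```

Run:
```python
from h import *
im,d=snap("scene","d"); cv2.imwrite("pics/d_crop.png",cv2.resize(im[130:330,150:390],None,fx=3,fy=3))
```

```text
(no output)
```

View pics/d_crop.png

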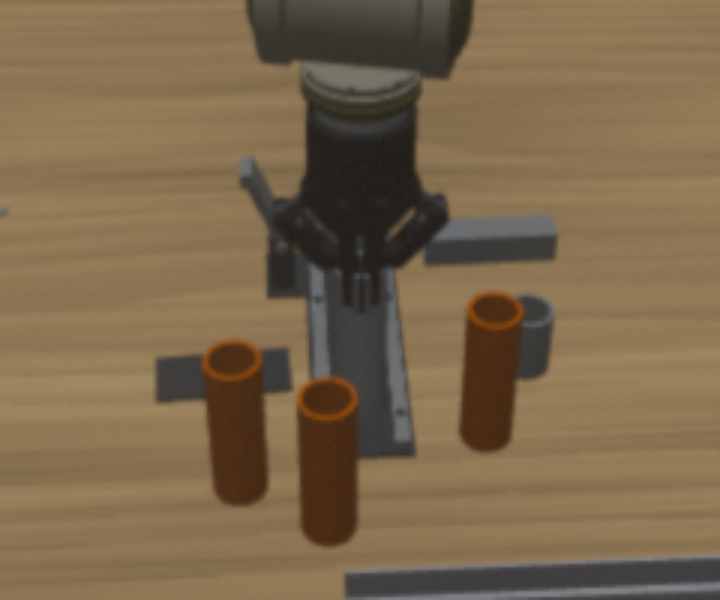

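Contact has been made: the force in x is about 1 N, and the tube at crop (362,350) is still near upright. I'll keep pushing slowly.

Request:
arm_command(
  targets=[
    [-0.4,0,0,0,0],
    [-0.4,0,0,0,0],
    [-0.4,0,0,0,0],
    [-0.4,0,0,0,0],
    [-0.4,0,0,0,0],
    [-0.4,0,0,0,0],
    [-0.4,0,0,0,0],
    [0,0,0,0,0],
    [0,0,0,0,0],
    [0,0,0,0,0],
  ],
)

```text
t: 5.53
position: [0.6782, -0.0307, 0.1213]
tcp_rot: [[1.0, -0.0, 0.0], [-0.0, -1.0, -0.0], [0.0, 0.0, -1.0]]
wrist_force: [-0.1, -0.3, -0.1]
grip_width: -0.0002
```

Run:
```python
from h import *
im,d=snap("scene","e"); cv2.imwrite("pics/e_crop.png",cv2.resize(im[130:330,150:390],None,fx=3,fy=3))
```

```text
(no output)
```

View pics/e_crop.png

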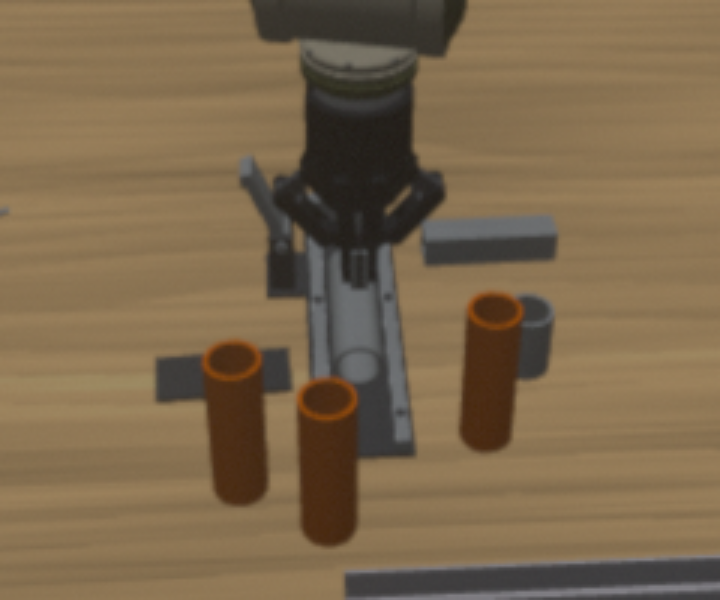

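The tube has fallen and lies between the rails, with its open end ring at crop (357,365). Next I'll measure it.

```bash
cat > tube.py <<'E'
from h import *
import sys
tag=sys.argv[1]
z=np.load(f"pics/{tag}_scene.npz"); P=cloud("scene",z["d"]); p=P.reshape(-1,3)
m=(p[:,2]>.024)&(p[:,2]<.056)&(abs(p[:,1]+.031)<.023)&(p[:,0]>.478)&(p[:,0]<.75); q=p[m]
print(len(q),q.min(0),q.max(0),"pct x",np.percentile(q[:,0],[1,50,90,95,98,99]))
t=q[q[:,2]>.04]
if len(t)>20: print("top z",np.percentile(t[:,2],[10,50,90]),"ymean",t[:,1].mean(),"xrange",t[:,0].min(),t[:,0].max(),np.polyfit(t[:,0],t[:,1],1))
E
python3 tube.py e
```

```text
436 [ 0.53577099 -0.05372153  0.02410125] [ 0.6710231  -0.01089203  0.04637343] pct x [0.54239941 0.62501581 0.66390127 0.66670206 0.66854136 0.66928489]
top z [0.04074177 0.04261448 0.04486326] ymean -0.03283289407228589 xrange 0.5413823729711572 0.6710230969831776 [ 0.06828382 -0.07576635]
```

Request:
arm_command(
  targets=[
    [1.2,0,0,0,0],
    [1.2,0,0,0,0],
    [0,0,0,0,0],
    [0,0,1.2,0,0],
    [0,0,1.2,0,0],
    [0,0,1.2,0,0],
    [0,0,1.2,0,0],
    [0,0,1.2,0,0],
    [0,0,1.2,0,0],
    [0,0,0,0,0],
    [0,0,0,0,0],
  ],
)

```text
t: 6.5
position: [0.7018, -0.0306, 0.0485]
tcp_rot: [[1.0, -0.0, -0.001], [-0.0, -1.0, 0.0], [-0.001, -0.0, -1.0]]
wrist_force: [0.0, -0.1, 1.2]
grip_width: -0.0002
```

Run:
```python
from h import *
im,d=snap("scene","f"); cv2.imwrite("pics/f_crop.png",cv2.resize(im[130:330,150:390],None,fx=3,fy=3))
```

```text
(no output)
```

View pics/f_crop.png

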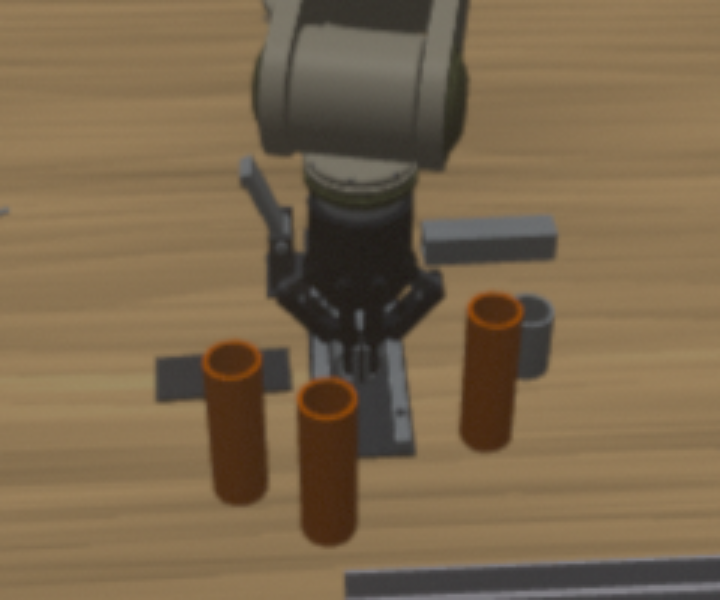

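The knuckles at crop (290..440, 290) have space on both sides. I'll finish the descent and push along.

Request:
arm_command(
  targets=[
    [0,0,1.0,0,0],
    [0,0,1.0,0,0],
    [0,0,0.6,0,0],
    [0,0,0,0,0],
    [-0.5,0,0,0,0],
    [-0.5,0,0,0,0],
    [-0.5,0,0,0,0],
    [-0.5,0,0,0,0],
    [-0.5,0,0,0,0],
    [-0.5,0,0,0,0],
    [-0.5,0,0,0,0],
    [-0.5,0,0,0,0],
  ],
)

```text
t: 7.55
position: [0.6622, -0.0308, 0.0238]
tcp_rot: [[1.0, -0.0, 0.002], [-0.0, -1.0, -0.0], [0.002, 0.0, -1.0]]
wrist_force: [3.9, -0.2, 0.5]
grip_width: 0.0002
```

Request:
arm_command(
  targets=[
    [-0.5,0,0,0,0],
    [-0.5,0,0,0,0],
    [-0.5,0,0,0,0],
    [-0.5,0,0,0,0],
    [-0.5,0,0,0,0],
    [-0.5,0,0,0,0],
    [0,0,0,0,0],
  ],
)

```text
t: 8.13
position: [0.6312, -0.0306, 0.0235]
tcp_rot: [[1.0, -0.0, -0.001], [-0.0, -1.0, 0.0], [-0.001, -0.0, -1.0]]
wrist_force: [0.0, 0.8, 0.8]
grip_width: -0.0004
```

Request:
arm_command(
  targets=[
    [-0.4,0,0,0,0],
    [-0.4,0,0,0,0],
    [-0.3,0,0,0,0],
    [-0.2,0,0,0,0],
    [-0.2,0,0,0,0],
  ],
)

```text
t: 8.55
position: [0.617, -0.0307, 0.0234]
tcp_rot: [[1.0, -0.0, 0.0], [-0.0, -1.0, -0.0], [0.0, 0.0, -1.0]]
wrist_force: [5.1, 0.4, 1.4]
grip_width: -0.0
```

```bash
python3 - <<'E'
from h import *
im,d=snap("scene","g"); cv2.imwrite("pics/g_crop.png",cv2.resize(im[130:330,150:390],None,fx=3,fy=3))
E
python3 tube.py g
```

```text
149 [ 0.54521524 -0.05256025  0.02407791] [ 0.63160745 -0.01095493  0.0558335 ] pct x [0.55141201 0.62457814 0.62946737 0.63015056 0.63051417 0.63069683]
top z [0.04292484 0.04768466 0.05423445] ymean -0.03284935849410436 xrange 0.5656934340484866 0.6316074539888965 [-0.03033546 -0.01406249]
```

View pics/g_crop.png

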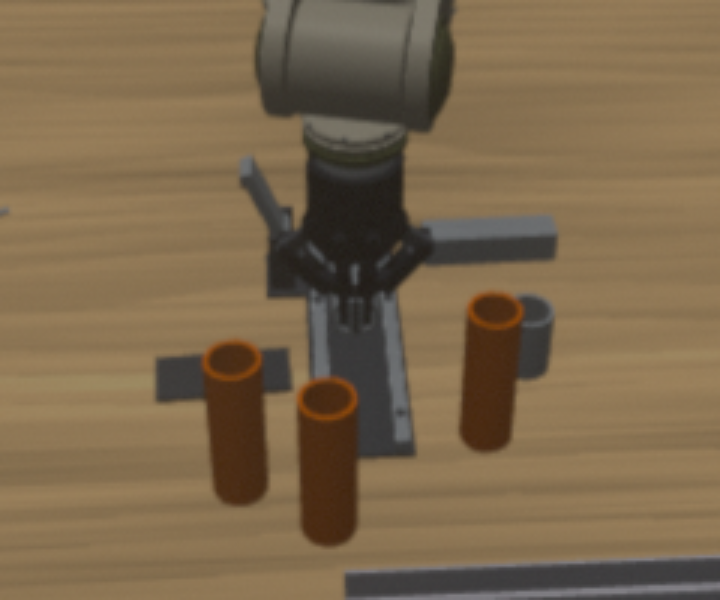

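Request:
arm_command(
  targets=[
    [-0.2,0,0,0,0],
    [-0.2,0,0,0,0],
  ],
)

```text
t: 8.77
position: [0.6132, -0.0307, 0.0234]
tcp_rot: [[1.0, -0.0, 0.001], [-0.0, -1.0, -0.0], [0.001, 0.0, -1.0]]
wrist_force: [5.6, 0.2, 1.6]
grip_width: 0.0001
```

Request:
arm_command(
  targets=[
    [-0.1,0,0,0,0],
    [-0.1,0,0,0,0],
  ],
)

```text
t: 8.93
position: [0.6112, -0.0307, 0.0234]
tcp_rot: [[1.0, -0.0, 0.0], [-0.0, -1.0, -0.0], [0.0, 0.0, -1.0]]
wrist_force: [5.3, 0.3, 1.6]
grip_width: -0.0001
```

Request:
arm_command(
  targets=[
    [-0.1,0,0,0,0],
    [-0.1,0,0,0,0],
  ],
)

```text
t: 9.1
position: [0.6105, -0.0307, 0.0237]
tcp_rot: [[1.0, -0.001, 0.004], [-0.001, -1.0, -0.0], [0.004, 0.0, -1.0]]
wrist_force: [15.0, 2.1, -0.7]
grip_width: -0.0001
```

Request:
arm_command(
  targets=[
    [-0.1,0,0,0,0],
    [0,0,0,0,0],
  ],
)

```text
t: 9.27
position: [0.6104, -0.0306, 0.0241]
tcp_rot: [[1.0, -0.001, 0.007], [-0.001, -1.0, -0.0], [0.007, 0.0, -1.0]]
wrist_force: [16.3, 1.1, -2.1]
grip_width: 0.0004
```

The tube stalled at 0.6104 and the force rose from 5 N to 16 N, so it is against the stop. I'll back off and look.

Request:
arm_command(
  targets=[
    [0.4,0,0,0,0],
    [1.0,0,0,0,0],
    [1.2,0,0,0,0],
    [0,0,-2,0,0],
    [0,0,-3,0,0],
    [0,0,-3,0,0],
    [0,0,-3,0,0],
    [0,0,-3,0,0],
    [0,0,-3,0,0],
    [0,2.0,0,0,0],
    [0,2.5,0,0,0],
    [0,2.5,0,0,0],
  ],
)

```text
t: 10.27
position: [0.6331, -0.1009, 0.1928]
tcp_rot: [[1.0, 0.001, -0.003], [0.001, -1.0, 0.001], [-0.003, -0.001, -1.0]]
wrist_force: [1.1, 0.1, -0.0]
grip_width: 0.0003
```

Request:
arm_command(
  targets=[
    [0,2.5,0,0,0],
    [0,2.5,0,0,0],
    [-2,2,0,0,0],
    [-2.5,0,0,0,0],
    [-2.5,0,0,0,0],
    [-2.5,0,0,0,0],
    [-2.0,0,0,0,0],
    [0,0,0,0,0],
    [0,0,0,0,0],
  ],
)

```text
t: 11.02
position: [0.5181, -0.1704, 0.1931]
tcp_rot: [[1.0, -0.001, -0.002], [-0.001, -1.0, 0.001], [-0.002, -0.001, -1.0]]
wrist_force: [0.3, -0.1, 1.0]
grip_width: 0.0002
```

```bash
python3 - <<'E'
from h import *
im,d=snap("scene","i"); cv2.imwrite("pics/i_crop.png",cv2.resize(im[130:330,150:390],None,fx=3,fy=3))
im,d=snap("top","i"); cv2.imwrite("pics/i_cropt.png",cv2.resize(im[90:290,180:400],None,fx=3,fy=3))
E
python3 tube.py i
```

```text
483 [ 0.47812023 -0.05221761  0.02401782] [ 0.60256593 -0.0107478   0.05059997] pct x [0.48007074 0.54567633 0.59477219 0.59930369 0.60086026 0.60113438]
top z [0.04066875 0.04306922 0.04549619] ymean -0.03176712313326939 xrange 0.4781202316044351 0.6025659272938715 [ 0.00104716 -0.03233653]
```

View pics/i_crop.png

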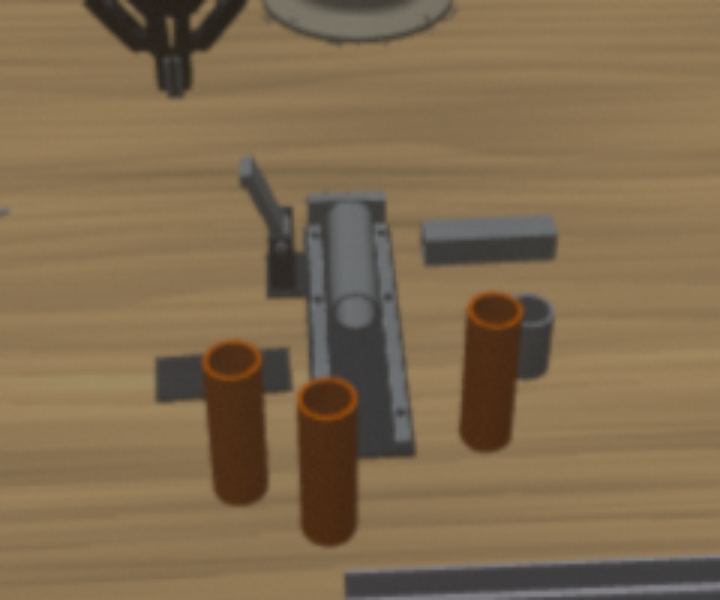

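View pics/i_cropt.png

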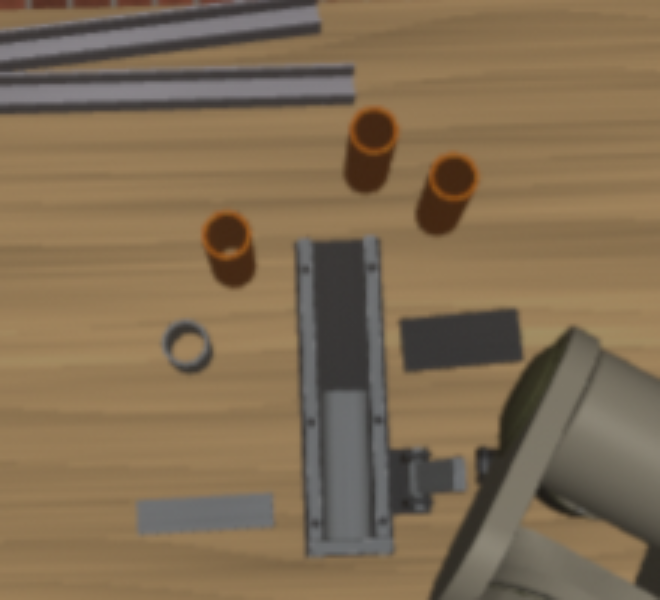

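The tube's near end meets the stop, at top crop (345,540). Its far end is at x≈0.601, as expected. Next is the clamp.

Request:
arm_command(
  targets=[
    [0.3,0,1.5,0,0],
    [0,0,1.5,0,0],
    [0,0,1.5,0,0],
    [0,0,1.5,0,0],
    [0,0,1.5,0,0],
    [0,0,1.4,0,0],
    [0,-0.5,0,0,0],
    [0,-0.8,0,0,0],
    [0,-0.8,0,0,0],
    [0,-0.8,0,0,0],
    [0,0,0,0,0],
  ],
)

```text
t: 12.03
position: [0.5224, -0.1399, 0.1051]
tcp_rot: [[1.0, 0.002, 0.001], [0.002, -1.0, -0.0], [0.001, 0.0, -1.0]]
wrist_force: [0.3, 0.1, 0.5]
grip_width: 0.0004
```

Run:
```python
from h import *
im,d=snap("scene","j"); cv2.imwrite("pics/j_crop.png",cv2.resize(im[130:280,150:350],None,fx=4,fy=4))
```

```text
(no output)
```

View pics/j_crop.png

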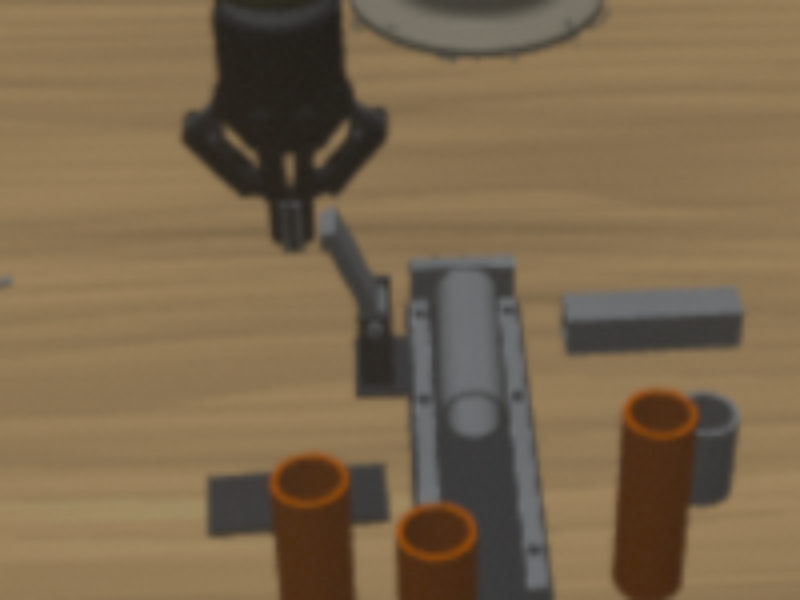

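The fingers at crop (292,240) are just outside the bar tip at (330,225). I'll lower 5 mm and push toward the cradle.

Request:
arm_command(
  targets=[
    [0,-0.3,0.5,0,0],
    [0,-0.5,0,0,0],
    [0,-0.5,0,0,0],
    [0,-0.5,0,0,0],
    [0,-0.5,0,0,0],
    [0,-0.5,0,0,0],
    [0,-0.5,0,0,0],
    [0,-0.5,0,0,0],
    [0,-0.5,0,0,0],
  ],
)

```text
t: 12.83
position: [0.5221, -0.098, 0.0993]
tcp_rot: [[1.0, -0.0, -0.0], [-0.0, -1.0, 0.0], [-0.0, -0.0, -1.0]]
wrist_force: [-0.4, -0.8, 0.3]
grip_width: -0.0001
```

Run:
```python
from h import *
im,d=snap("scene","k"); cv2.imwrite("pics/k_crop.png",cv2.resize(im[130:280,150:350],None,fx=4,fy=4))
```

```text
(no output)
```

View pics/k_crop.png

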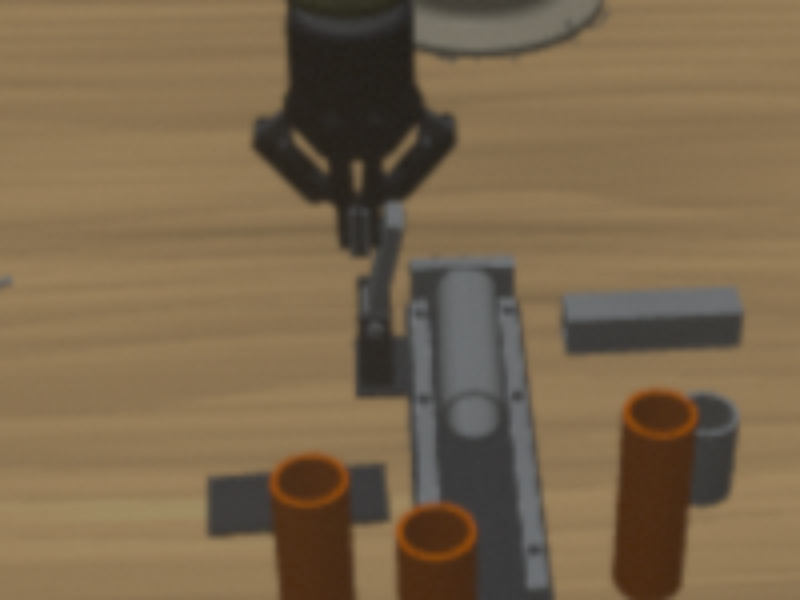

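The bar is now just past upright, with its tip at crop (393,212). I'll continue.

Request:
arm_command(
  targets=[
    [0,-0.5,0,0,0],
    [0,-0.5,0,0,0],
    [0,-0.5,0,0,0],
    [0,-0.5,0,0,0],
    [0,-0.5,0,0,0],
    [0,-0.4,0,0,0],
    [0,-0.4,0,0,0],
    [0,0,0,0,0],
    [0,0,0,0,0],
  ],
)

```text
t: 13.63
position: [0.5221, -0.0655, 0.0993]
tcp_rot: [[1.0, 0.0, 0.0], [0.0, -1.0, -0.0], [0.0, 0.0, -1.0]]
wrist_force: [0.6, -0.4, -0.3]
grip_width: -0.0005
```

Run:
```python
from h import *
im,d=snap("scene","l"); cv2.imwrite("pics/l_crop.png",cv2.resize(im[130:280,150:350],None,fx=4,fy=4))
```

```text
(no output)
```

View pics/l_crop.png

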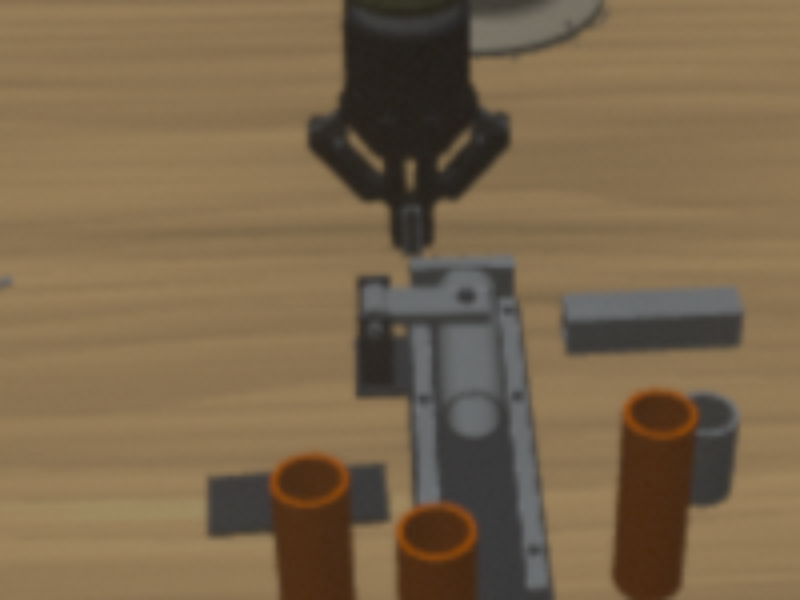

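The bar has fallen and lies across the tube, at crop (430,302). I'll retreat up and sideways for a final check.

Request:
arm_command(
  targets=[
    [0,0.3,-2,0,0],
    [0,0,-3,0,0],
    [0,0,-3,0,0],
    [0,0,-3,0,0],
    [0,2.5,0,0,0],
    [0,3,0,0,0],
    [0,3,0,0,0],
    [0,3,0,0,0],
    [0,3,0,0,0],
    [0,3,0,0,0],
    [0,0,0,0,0],
    [0,0,0,0,0],
  ],
)

```text
t: 14.68
position: [0.5217, -0.2449, 0.2089]
tcp_rot: [[1.0, -0.003, -0.0], [-0.003, -1.0, 0.0], [-0.0, -0.0, -1.0]]
wrist_force: [-0.5, 0.3, 1.0]
grip_width: -0.0005
```

```bash
python3 - <<'E'
from h import *
im,d=snap("scene","m"); cv2.imwrite("pics/m_crop.png",cv2.resize(im[130:280,150:350],None,fx=4,fy=4))
im,d=snap("top","m"); cv2.imwrite("pics/m_cropt.png",cv2.resize(im[150:290,240:380],None,fx=4,fy=4))
P=cloud("top",d); a=np.load("pics/a_top.npz"); A=cloud("top",a["d"])
p=P.reshape(-1,3)
m=(abs(p[:,0]-.519)<.01)&(p[:,1]>-.08)&(p[:,1]<-.018)&(p[:,2]>.03); q=p[m]; print("bar z vs y",np.polyfit(q[:,1],q[:,2],1),np.percentile(q[:,2],[5,50,95]))
m=(abs(p[:,1]+.029)<.012)&(p[:,2]>.03)&(p[:,0]>.44)&(p[:,0]<.65); q=p[m]; print("tube/stop x",q[:,0].min(),q[:,0].max())
x=np.sort(q[:,0]); print("largest x gap",np.diff(x).max())
dz=np.abs(P[...,2]-A[...,2]); mm=(dz>.02)&np.isfinite(dz); mm=cv2.morphologyEx(mm.astype(np.uint8),cv2.MORPH_OPEN,np.ones((3,3)))
n,l,st,c=cv2.connectedComponentsWithStats(mm); print([(st[i].tolist()) for i in range(1,n)])
print(ctrl.read_state()["t"],ctrl.read_state()["wrist_force"])
E
python3 tube.py m
```

```text
bar z vs y [-0.01052103  0.05747991] [0.05376262 0.05790174 0.06231535]
tube/stop x 0.4573548111459339 0.5966544368708605
largest x gap 0.0022386430674323776
[[286, 172, 17, 24, 303], [170, 193, 318, 227, 27623], [287, 221, 29, 49, 865], [322, 243, 13, 12, 144], [558, 405, 2, 4, 8]]
14.7833 [-0.25713211 -0.10544019  0.89763691]
430 [ 0.47814113 -0.05268896  0.02425844] [ 0.60357307 -0.01087096  0.05591793] pct x [0.48034723 0.55336015 0.59660337 0.59982888 0.60130548 0.60211873]
top z [0.04097666 0.04434016 0.05440286] ymean -0.03282778536609129 xrange 0.4793882556654823 0.6033285939582651 [ 0.02724537 -0.04777855]
```

View pics/m_crop.png

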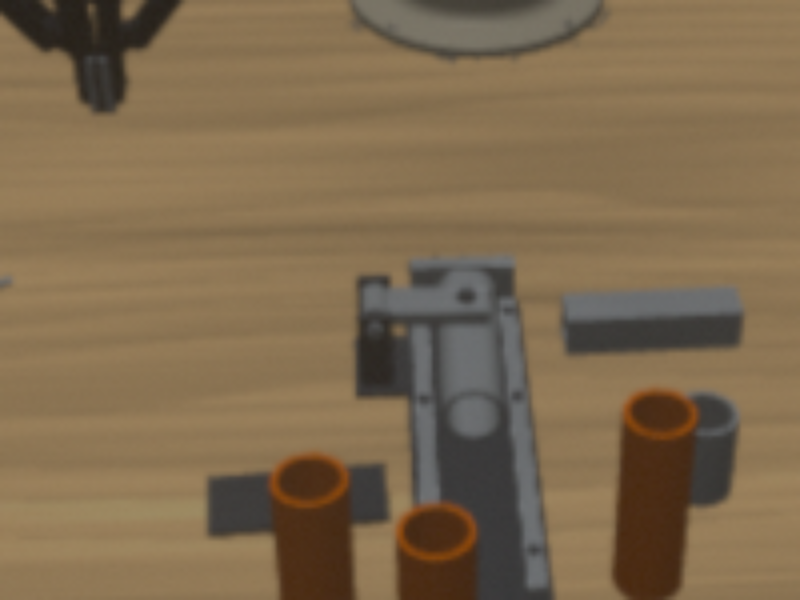

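View pics/m_cropt.png

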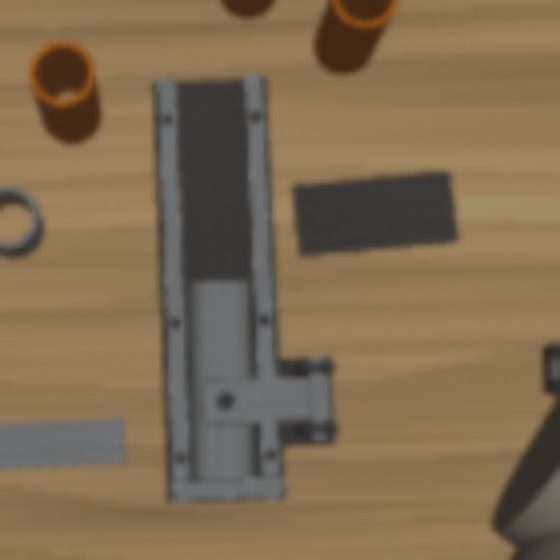

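The bar lies level across the tube at crop (245,400), and the tube meets the stop at crop (222,485). No other depth changes show apart from the arm, so I'll hand it in.

```bash
python3 -c "
from bench import ctrl
print(ctrl.close_job())"
```

```text
the job is handed in; nothing more can be done
None
```

The tube is lying in the cradle against the end stop with the clamp bar resting on it, all done by pushing with the closed fingers in the order you asked. I handed the job in at about 15 s, and it reported no verdict.

- **Tipping:** I pushed the steel tube near its top, and it fell between the rails. The three orange tubes are look-alikes, so I left them alone.
- **Seating:** I pushed the tube along until it stopped moving and the wrist force rose from about 5 N to 16 N. In the final check, its far end is at x of about 0.60 m, where a seated tube should end. Stop and tube together measured 139 mm from above against 142 mm nominal, which is within pixel accuracy, and no gap is visible.
- **Clamp:** I pushed the bar past upright and it fell by itself. Its top lies level at about 58 mm, matching the expected 52 + 6 mm.

The before-and-after depth comparison showed changes only at the tube, the clamp and the arm. The arm hid part of the right-hand side in that last picture, but it passed well above the pieces there. At hand-in the robot was clear of everything, with wrist force of about 1 N or less. No check failed; the two cameras disagreed by 3 to 4 mm.

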